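# Lock a specimen cup into the custody stand with its pin

### The job

Lock the blue-lidded specimen cup into the custody stand: set it upright in the round nest, swing the hinged bar over it until the hole in the bar's end lines up with the hole in the lug below, then take the orange-headed locking pin from its holder and push it down through both holes until its flange sits on the bar. Leave the red-lidded and yellow-lidded cups standing where they are.

Things in the scene. Friction and masses are not known exactly. Their poses are not given: they have to be found in the camera images.
- stand: White custody stand fixed to the worktop: base plate 100 x 190 x 10 mm high. Origin at the centre of its underside, on the worktop; z up; +y along the plate towards the pivot post, -y towards the lug, and the bar opens towards its -x side (roughly towards the robot).
- nest (a point): Centre of the nest's floor, 10 mm above the worktop, in the middle of the base. The nest is a grey ring 58 mm inside, 68 mm outside, 12 mm high above the plate.
- pivot (a point): On the axis of the pivot post (20 mm across), 65 mm from the nest along the stand's +y, level with the bar's top (94 mm above the worktop).
- lug_hole (a point): Centre of the upper mouth of the hole in the dark steel lug, 65 mm from the nest along the stand's -y, 84 mm above the worktop. The hole is upright, 14 mm across, and goes right through the 10 mm thick lug (36 x 36 mm); free space below.
- bar_hole (a point): Centre of the upper mouth of the hole in the free end of the aluminium bar, on the bar's top, 94 mm above the worktop, 130 mm from the pivot. The hole is 14 mm across through the 8 mm thick bar (end 34 x 34 mm, rest 24 mm wide). The bar passes 7 mm over a seated cup, 2 mm over the lug. It swings level, and light friction holds it where it is left; no stop where the holes line up. It starts 1.5 to 2.2 rad open.
- bar_knob (a point): Centre of the black upright cylindrical knob on the bar, 18 mm across, 30 mm high, standing on the bar's top (94 to 124 mm above the worktop; this point is at 109 mm), on the bar's centre line 70 mm from the pivot (60 mm from the hole). About 2 N sideways here moves the bar; letting go can shift it a little.
- cup_blue_mid (a point): Centre, half-way up, of the specimen cup with the blue screw lid: 62 mm across the lid, 69 mm high, body tapering to about 49 mm at the foot, 70 g; stands upright on the worktop.
- cup_red_mid (a point): Centre, half-way up, of the like cup with a red lid; a bystander.
- cup_yellow_mid (a point): Centre, half-way up, of the like cup with a yellow lid; a bystander.
- pin_grip (a point): Centre of the orange head of the locking pin: upright cylinder 16 mm across, 28 mm high. z is the pin's axis, head up. Below the head are a steel flange 21 mm across and 3 mm thick, then a shank 10 mm across and 40 mm long whose last 11 mm taper to 4.4 mm. About 50 g. At the start it stands upright in its holder, a grey block 50 x 50 x 52 mm high with a 16 mm hole, the flange resting on the block.
- pin_flange (a point): On the pin's axis at the flange's underside, 17 mm below the centre of the head.
- pin_tip (a point): The pin's lower tip, 40 mm below the flange's underside.

How it is judged:
By the outcome, as a careful person would: the job done as asked, in the order asked, and still so for the second after the job is handed in, with the robot touching nothing.
It also fails if it takes over 67 s, if anything falls off the work surface, if the arm or the gripper's body presses on something with over 40 N, if the wrist force passes 120 N, or if a joint passes its speed limit or range.

### The arm

A 6-joint arm with a two-finger parallel gripper is mounted at the origin on a cart in front of the work surface, level with it; the furniture and walls round the work are solid. World frame = base frame: x ahead of the robot, y to its left, z up, the work surface at z = 0. Lengths are in m, angles in degrees, forces in N, time in s.
With the tool pointing down it reaches from about 0.35 to 0.875 m from the base axis. Payload 4.2 kg.
Tool frame: the origin (TCP) lies on the centre line of the jaws, within the pads' length; the fingertips stand 25 mm ahead of it and the grasp point (between the pads) lies 6 mm ahead of it; z points along the fingers, y is the line along which they close (so a half turn about z gives the same grasp; the last joint's range is limited). The gripper opens to 87 mm and grips with 3 to 60 N. Pads are 19 mm wide; open, the fingers measure 117 mm over their backs; the gripper's body (75 mm by 190 mm) begins 51 mm behind the grasp point.
Start: joints at [-49.641, 22.042, 0.453, 0, -68.411, -14.817], TCP at [0.269, -0.564, 0.248] pointing down, gripper open.
Joint ranges: [-179.83, 179.83], [-69.29, 118.12], [-61.27, 80.66], [-181.25, 117.63], [-171.15, -9.14], [-177.46, 177.46]. Speed limits (degrees/s): [159.86, 159.86, 180, 180, 180, 180].

### API

Orientations are given as a 3x3 rotation matrix whose columns are the frame's x, y, z axes.
In Python, from station import r gives the robot as it stands.
- The arm moves only by the tool move_arm, never from a script. Its argument "series" is a list of rows, each an object with "grip": the opening, from 0 (shut) to 1 (fully open); "xyz": the shift along the tool's x, y, z in mm, a list of three; "angular": the turn, a rotation vector about the tool's x, y, z in rad, a list of three. A call has 1 to 10 rows; each row is the pose to reach, as a shift and turn from the pose commanded when the call began, along the tool's axes at that moment; what a row does not reach only later rows make up. A row lasts 1/10 s, in which the tool goes at most 50 mm and 8.59 degrees, less where a joint would pass 70% of its speed; a pose out of reach is approached as far as the arm can. A call with a gripper value outside its range is refused whole. The fingers move at their own pace and stop on an object; the grip force is fixed at half the most. Time passes only in rows, so rows that repeat a pose let the fingers close. It gives the time, the measured TCP pose, the force, the opening and the grip force at its end, in the units of the state.
- r.sense(): the state, without advancing time (a new reading comes with each control period).
- r.capture(name): name is "scene" or "top" or "wrist"; returns a dict with "img" (420x560x3 uint8, red, green, blue), "camera_matrix" (3x3 intrinsics, pixels), "rvec" (rotation vector, rad) and "tvec" (3), from world to camera coordinates, as OpenCV has them; the wrist camera has in their place "hand_eye" (4x4, takes a point from camera to tool coordinates, whose origin is the TCP and whose axes are the flange's). Camera axes: x right, y down, z forward; pixel columns grow to the right and rows downward; lengths in m; the calibration is good to about 2 mm. The wrist camera is an equidistant fisheye: a pixel r from the principal point sees the ray r / f radians off the axis. A picture is of the moment at which its call begins: read the wrist's pose just before it. There is no depth.
- r.finish_job(): hands the job in; it is judged then, once.
The state is a dict: "time_s": time; "joints": joint angles; "joint_velocities": joint speeds; "effort": joint torques, N m; "tcp_pos": TCP position; "ee_rot": TCP orientation; "wrist_force": force on the tool from outside, world axes, zero at the start; "moment": the same for the moment, N m; "gripper_width": opening from 0.0 (shut) to 1.0 (fully open); "gripper_force": force on a finger pad.
Only numpy, scipy, OpenCV 4.12 (cv2) and the standard library are available. Lean on these libraries where they do the work, as an engineer would, in place of code of your own. Each camera call takes 0.05 s, during which the arm holds its last target. There are 200 camera calls.

## Working session

There is one attempt and no reset: what is moved stays moved. The work goes in short steps, Python scripts to look and compute and a tool call to move; the robot and the scene stay as the last step left them, time stands still between calls to the robot, and variables do not carry over. Pictures are saved under pics/ and viewed, at most 12 in all, crops included, and the job is handed in when it is done.

Besides the shell and the picture viewer there is one more tool, called as name(argument=value, ...) on one line, values as JSON. move_arm: Moves the arm, as the interface text tells. Its arguments: {"type":"object","properties":{"series":{"type":"array"}},"required":["series"]}

```bash
mkdir -p pics; python3 - <<'E'
from station import r
import cv2,numpy as np
s=r.sense();print(s['time_s'],s['tcp_pos'],np.round(s['ee_rot'],3),s['gripper_width'])
ims=[]
for n in("scene","top"):
    c=r.capture(n);cv2.imwrite(f"pics/{n}0.png",c['img'][...,::-1]);print(n,c['camera_matrix'],c['rvec'],c['tvec'])
    np.savez(f"{n}0.npz",**c)
c=r.capture("wrist");print(c['camera_matrix'],c['hand_eye'])
E
```

```text
0.0 [ 0.2692512  -0.56340954  0.2464717 ] [[-0.902 -0.431 -0.001]
 [-0.431  0.902  0.002]
 [ 0.     0.002 -1.   ]] 1.001954432569405
scene [[457.76892044   0.         279.92394213]
 [  0.         457.76892044 203.68626036]
 [  0.           0.           1.        ]] [ 0.71734612 -2.38833391  1.40810604] [0.41571014 0.2300149  1.00880141]
top [[532.03052365   0.         289.57777356]
 [  0.         532.03052365 211.47202044]
 [  0.           0.           1.        ]] [ 2.10166929 -2.16092569  0.16200642] [-0.0074503   0.49185993  1.44411719]
[[325.1922621    0.         279.89510908]
 [  0.         325.1922621  210.55261134]
 [  0.           0.           1.        ]] [[ 7.50535741e-04 -9.63508659e-01 -2.67676110e-01  7.40055083e-02]
 [ 9.99999646e-01  6.21397155e-04  5.67155344e-04 -1.44056031e-04]
 [-3.80125912e-04 -2.67676441e-01  9.63508785e-01 -1.37744655e-01]
 [ 0.00000000e+00  0.00000000e+00  0.00000000e+00  1.00000000e+00]]
```

View pics/scene0.png

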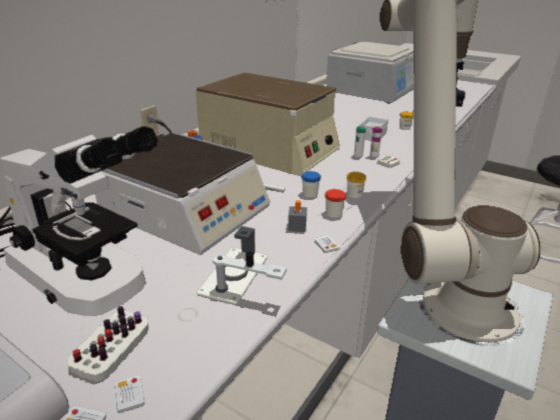

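View pics/top0.png

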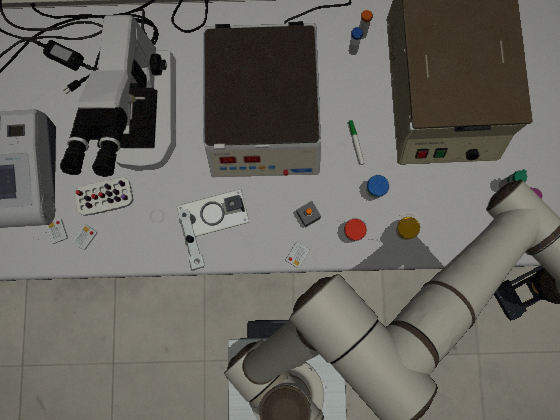

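The top view shows the blue lid at (377,186), red at (355,229), yellow at (408,228), the pin at (309,212) and the nest at (212,214). The lug is at (233,203) and the bar runs from about (184,215) to (196,262), with its knob at (190,239).

```bash
cat > h.py <<'E'
import numpy as np,cv2
from scipy.spatial.transform import Rotation as R
def ray_plane(c,uv,z):
    Rm=cv2.Rodrigues(np.array(c['rvec'],float))[0];o=-Rm.T@np.ravel(c['tvec'])
    d=Rm.T@np.linalg.inv(c['camera_matrix'])@np.array([uv[0],uv[1],1.])
    return (o+d*(z-o[2])/d[2])
def wray(c,s,uv,z):
    K=c['camera_matrix'];x=(uv[0]-K[0,2])/K[0,0];y=(uv[1]-K[1,2])/K[1,1];t=np.hypot(x,y)
    d=np.array([np.sin(t)*x/max(t,1e-9),np.sin(t)*y/max(t,1e-9),np.cos(t)])
    H=np.array(c['hand_eye']);E=np.array(s['ee_rot'])
    o=np.array(s['tcp_pos'])+E@H[:3,3];d=E@H[:3,:3]@d
    return o+d*(z-o[2])/d[2]
def wproj(c,s,P):
    H=np.array(c['hand_eye']);E=np.array(s['ee_rot'])
    q=H[:3,:3].T@(E.T@(np.array(P)-s['tcp_pos'])-H[:3,3]);t=np.arctan2(np.hypot(*q[:2]),q[2]);K=c['camera_matrix']
    return K[:2,2]+K[0,0]*t*q[:2]/np.hypot(*q[:2])
def blobs(img,lo,hi,roi=None,mina=15):
    h=cv2.cvtColor(img,cv2.COLOR_RGB2HSV);m=cv2.inRange(h,np.array(lo),np.array(hi))
    n,l,st,ce=cv2.connectedComponentsWithStats(m)
    return [(tuple(np.round(ce[i],1)),int(st[i,4]),tuple(st[i,:4])) for i in range(1,n) if st[i,4]>=mina]
def totool(s,P):  # vector from TCP to P in tool axes, mm
    return np.round(np.array(s['ee_rot']).T@(np.array(P)-s['tcp_pos'])*1000,1)
E
python3 - <<'E'
from h import *
c=dict(np.load('top0.npz'))
im=c['img']
for n,lo,hi in(('blue',(100,120,60),(125,255,255)),('red',(0,180,120),(4,255,255)),('red2',(174,180,100),(180,255,255)),('yel',(18,150,60),(30,255,255)),('or',(5,180,120),(16,255,255))):
    for b in blobs(im,lo,hi):
        if 150<b[0][1]<280 and b[0][0]>150: print(n,b,[ray_plane(c,b[0],z).round(4)[:2] for z in(.069,.083)])
for n,uv,z in(('nest',(212,214),.022),('lug',(233,203),.084),('barhole',(196,262),.094),('knob',(190,239),.12)):print(n,ray_plane(c,uv,z).round(3))
cv2.imwrite('pics/topcrop.png',cv2.resize(im[180:280,165:325,::-1],None,fx=5,fy=5,interpolation=cv2.INTER_CUBIC))
E
```

```text
blue ((np.float64(301.5), np.float64(170.0)), 59, (np.int32(291), np.int32(169), np.int32(21), np.int32(3))) [array([ 0.6021, -0.0575]), array([ 0.5986, -0.0573])]
blue ((np.float64(377.8), np.float64(185.2)), 348, (np.int32(367), np.int32(175), np.int32(22), np.int32(21))) [array([ 0.5529, -0.2659]), array([ 0.5499, -0.2637])]
red ((np.float64(355.3), np.float64(228.9)), 321, (np.int32(345), np.int32(219), np.int32(21), np.int32(21))) [array([ 0.4336, -0.1985]), array([ 0.4318, -0.1969])]
yel ((np.float64(408.4), np.float64(227.2)), 369, (np.int32(398), np.int32(217), np.int32(22), np.int32(22))) [array([ 0.4342, -0.3425]), array([ 0.4324, -0.3395])]
or ((np.float64(308.7), np.float64(210.8)), 25, (np.int32(306), np.int32(208), np.int32(6), np.int32(6))) [array([ 0.4871, -0.0737]), array([ 0.4847, -0.0733])]
nest [0.494 0.198 0.022]
lug [0.512 0.132 0.084]
barhole [0.354 0.23  0.094]
knob [0.413 0.241 0.12 ]
```

View pics/topcrop.png

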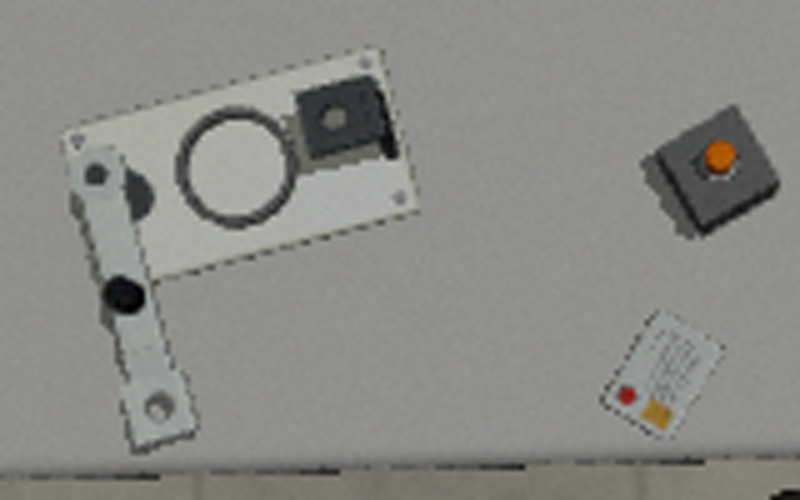

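```bash
python3 - <<'E'
from h import *
from station import r
c=dict(np.load('top0.npz'))
P={n:ray_plane(c,uv,z) for n,uv,z in(('nest',(212.2,213.0),.022),('lug',(231.6,203.2),.084),('barhole',(196.4,260.8),.094),('knob',(189.6,238.6),.122),('pivot',(183.8,214.4),.094))}
for k in P:print(k,P[k].round(4),np.linalg.norm((P[k]-P['pivot'])[:2]).round(4))
d=P['pivot']-P['lug'];a=np.arctan2(d[1],d[0]);print('stand y dir deg',np.degrees(a),'mid',(P['pivot']+P['lug'])[:2]/2)
b=P['barhole']-P['pivot'];print('bar dir',np.degrees(np.arctan2(b[1],b[0])))
s=r.sense();cx=np.degrees(np.arctan2(s['ee_rot'][1,0],s['ee_rot'][0,0]));t=np.degrees(a)+180
print('tool x ang',cx,'target',t, 'tool-z turn rad',-np.radians((t-cx+180)%360-180))
print('to above cup',totool(s,(.553,-.266,.20)))
E
```

```text
nest [0.4964 0.1979 0.022 ] 0.0667
lug [0.5116 0.1353 0.084 ] 0.1311
barhole [0.3572 0.229  0.094 ] 0.1302
knob [0.4136 0.2417 0.122 ] 0.0725
pivot [0.4828 0.2632 0.094 ] 0.0
stand y dir deg 102.65562157733349 mid [0.49719319 0.19928056]
bar dir -164.7773154134351
tool x ang -154.4667788107225 target 282.6556215773335 tool-z turn rad -1.34603981381293
to above cup [-384.2  146.1   46.9]
```

move_arm(series=[{"grip":1,"xyz":[-384,146,20],"angular":[0,0,-1.346]},{"grip":1,"xyz":[-384,146,20],"angular":[0,0,-1.346]},{"grip":1,"xyz":[-384,146,20],"angular":[0,0,-1.346]},{"grip":1,"xyz":[-384,146,20],"angular":[0,0,-1.346]},{"grip":1,"xyz":[-384,146,20],"angular":[0,0,-1.346]},{"grip":1,"xyz":[-384,146,20],"angular":[0,0,-1.346]},{"grip":1,"xyz":[-384,146,20],"angular":[0,0,-1.346]},{"grip":1,"xyz":[-384,146,20],"angular":[0,0,-1.346]},{"grip":1,"xyz":[-384,146,20],"angular":[0,0,-1.346]},{"grip":1,"xyz":[-384,146,20],"angular":[0,0,-1.346]}])

```text
time_s: 1.15
tcp_pos: [0.5542, -0.2646, 0.2267]
ee_rot: [[0.223, -0.975, -0.001], [-0.975, -0.223, 0.0], [-0.001, 0.001, -1.0]]
wrist_force: [-1.2, -0.0, -0.6]
gripper_width: 0.998
gripper_force: 0.0
```

```bash
python3 - <<'E'
from h import *
from station import r
s=r.sense();c=r.capture('wrist');cv2.imwrite('pics/w1.png',c['img'][...,::-1])
print(s['time_s'],s['tcp_pos'],np.round(s['ee_rot'],3),s['joints'])
for b in blobs(c['img'],(100,120,60),(125,255,255),mina=400):
    p=wray(c,s,b[0],.069);print(b,p.round(4),totool(s,p))
E
```

```text
1.15 [ 0.55423488 -0.26459642  0.22665094] [[ 0.223 -0.975 -0.001]
 [-0.975 -0.223  0.   ]
 [-0.001  0.001 -1.   ]] [-1.04451810e+01  2.18673854e+01 -2.89944976e+00 -1.52553743e-02
 -6.53078735e+01  2.33229666e+01]
((np.float64(277.0), np.float64(195.8)), 2899, (np.int32(247), np.int32(166), np.int32(61), np.int32(61))) [ 0.5571 -0.2696  0.069 ] [  5.6  -1.9 157.6]
```

View pics/w1.png

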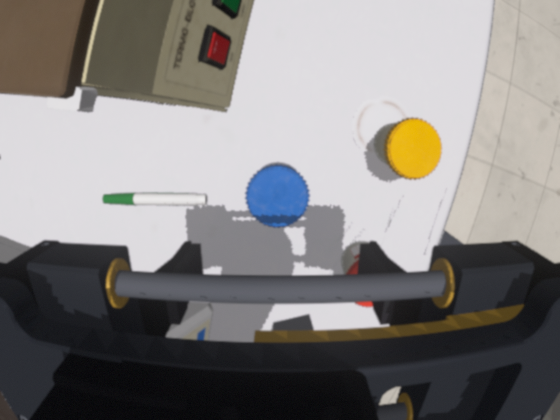

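The wrist view has the blue lid at (277,196), about 5 mm from the tool axis, and nothing is in the way. I'll descend and grip the lid.

move_arm(series=[{"grip":1,"xyz":[5,-1.5,50],"angular":[0,0,0]},{"grip":1,"xyz":[5,-1.5,95],"angular":[0,0,0]},{"grip":1,"xyz":[5,-1.5,130],"angular":[0,0,0]},{"grip":1,"xyz":[5,-1.5,150],"angular":[0,0,0]},{"grip":1,"xyz":[5,-1.5,161],"angular":[0,0,0]},{"grip":1,"xyz":[5,-1.5,161],"angular":[0,0,0]},{"grip":0.5,"xyz":[5,-1.5,161],"angular":[0,0,0]},{"grip":0.5,"xyz":[5,-1.5,161],"angular":[0,0,0]},{"grip":0.5,"xyz":[5,-1.5,161],"angular":[0,0,0]},{"grip":0.5,"xyz":[5,-1.5,161],"angular":[0,0,0]}])

```text
time_s: 2.2
tcp_pos: [0.5562, -0.2712, 0.0677]
ee_rot: [[0.219, -0.976, 0.002], [-0.976, -0.219, -0.001], [0.001, -0.002, -1.0]]
wrist_force: [0.8, 0.0, 0.2]
gripper_width: 0.724
gripper_force: 0.3
```

move_arm(series=[{"grip":0.5,"xyz":[0,0,0],"angular":[0,0,0]},{"grip":0.5,"xyz":[0,0,0],"angular":[0,0,0]},{"grip":0.5,"xyz":[0,0,0],"angular":[0,0,0]},{"grip":0.5,"xyz":[0,0,-15],"angular":[0,0,0]},{"grip":0.5,"xyz":[0,0,-45],"angular":[0,0,0]},{"grip":0.5,"xyz":[0,0,-85],"angular":[0,0,0]},{"grip":0.5,"xyz":[0,0,-120],"angular":[0,0,0]},{"grip":0.5,"xyz":[0,0,-130],"angular":[0,0,0]},{"grip":0.5,"xyz":[0,0,-130],"angular":[0,0,0]}])

```text
time_s: 3.1
tcp_pos: [0.5559, -0.2711, 0.1977]
ee_rot: [[0.219, -0.976, 0.003], [-0.976, -0.219, -0.0], [0.001, -0.003, -1.0]]
wrist_force: [-0.6, -0.0, -1.8]
gripper_width: 0.696
gripper_force: 30.0
```

move_arm(series=[{"grip":0.5,"xyz":[-7,30,-30],"angular":[0,0,0]},{"grip":0.5,"xyz":[-25,55,-60],"angular":[0,0,0]},{"grip":0.5,"xyz":[-70,49,-60],"angular":[0,0,0]},{"grip":0.5,"xyz":[-118,40,-60],"angular":[0,0,0]},{"grip":0.5,"xyz":[-166,30,-60],"angular":[0,0,0]},{"grip":0.5,"xyz":[-214,20,-60],"angular":[0,0,0]},{"grip":0.5,"xyz":[-262,10,-60],"angular":[0,0,0]},{"grip":0.5,"xyz":[-310,0,-60],"angular":[0,0,0]},{"grip":0.5,"xyz":[-358,-10,-60],"angular":[0,0,0]},{"grip":0.5,"xyz":[-406,-20,-60],"angular":[0,0,0]}])

```text
time_s: 4.1
tcp_pos: [0.4844, 0.1309, 0.254]
ee_rot: [[0.219, -0.976, -0.005], [-0.976, -0.219, -0.002], [0.001, 0.005, -1.0]]
wrist_force: [0.8, -0.2, -0.1]
gripper_width: 0.694
gripper_force: 30.0
```

move_arm(series=[{"grip":0.5,"xyz":[-48,-10,0],"angular":[0,0,0]},{"grip":0.5,"xyz":[-90,-18,0],"angular":[0,0,0]},{"grip":0.5,"xyz":[-115,-24,0],"angular":[0,0,0]},{"grip":0.5,"xyz":[-126,-26,0],"angular":[0,0,0]},{"grip":0.5,"xyz":[-126,-26,0],"angular":[0,0,0]},{"grip":0.5,"xyz":[-126,-26,0],"angular":[0,0,0]}])

```text
time_s: 4.7
tcp_pos: [0.4833, 0.2569, 0.2552]
ee_rot: [[0.219, -0.976, -0.002], [-0.976, -0.219, -0.002], [0.001, 0.003, -1.0]]
wrist_force: [-0.2, -0.5, -0.1]
gripper_width: 0.7
gripper_force: 30.0
```

```bash
python3 - <<'E'
from h import *
from station import r
s=r.sense();c=r.capture('wrist');cv2.imwrite('pics/w2.png',c['img'][...,::-1]);np.savez('w2.npz',**c,tcp_pos=s['tcp_pos'],ee_rot=s['ee_rot'])
print(s['time_s'],s['tcp_pos'],np.round(s['ee_rot'],3))
for n,p in(('nest',(.497,.199,.022)),('lug',(.5116,.1353,.084))):print(n,wproj(c,s,p))
E
```

```text
4.7 [0.48330366 0.25689771 0.25523394] [[ 0.219 -0.976 -0.002]
 [-0.976 -0.219 -0.002]
 [ 0.001  0.003 -1.   ]]
nest [277.98744668 134.894881  ]
lug [277.47381863  69.06491618]
```

View pics/w2.png

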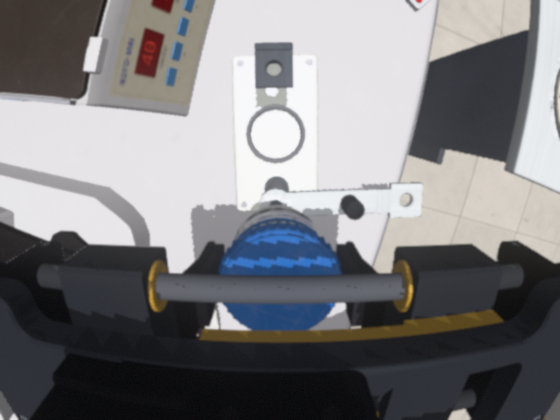

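The wrist view has the lug hole at (274,69), the nest ring at (275,134), and the bar hole at (406,199) with the knob at (352,206). The cup hangs upright. Next I'll refine the nest and lug positions.

```bash
python3 - <<'E'
from h import *
w=dict(np.load('w2.npz'));im=w['img'];g=cv2.cvtColor(im,cv2.COLOR_RGB2GRAY)
m=cv2.inRange(g,0,150)
m[:104]=0;m[165:]=0;m[:,:240]=0;m[:,312:]=0
cs,_=cv2.findContours(m,cv2.RETR_CCOMP,cv2.CHAIN_APPROX_NONE)
for k in cs:
    if len(k)>60: e=cv2.fitEllipse(k);print('nest',np.round(e[0],1),np.round(e[1],1),wray(w,w,e[0],.022).round(4))
sub=g[44:90,255:294];d=cv2.inRange(sub,85,255)
n,l,st,ce=cv2.connectedComponentsWithStats(d)
for i in range(1,n):
    if 20<st[i,4]<400:
        uv=ce[i]+[255,44];print('lug?',uv.round(1),st[i],wray(w,w,uv,.084).round(4),wray(w,w,uv,.079).round(4))
for n,uv,z in(('barhole',(406,199),.094),('pivotpt',(275.5,196),.094)):print(n,wray(w,w,uv,z).round(4))
E
```

```text
nest [275.3 133.3] [55.2 55.7] [0.5004 0.1979 0.022 ]
nest [275.3 133.8] [51.5 51.8] [0.5003 0.1985 0.022 ]
barhole [0.36   0.2267 0.094 ]
pivotpt [0.4871 0.2528 0.094 ]
```

move_arm(series=[{"grip":0.5,"xyz":[40,-2,0],"angular":[0,0,0]},{"grip":0.5,"xyz":[62,-3.3,15],"angular":[0,0,0]},{"grip":0.5,"xyz":[62,-3.3,55],"angular":[0,0,0]},{"grip":0.5,"xyz":[62,-3.3,95],"angular":[0,0,0]},{"grip":0.5,"xyz":[62,-3.3,130],"angular":[0,0,0]},{"grip":0.5,"xyz":[62,-3.3,148],"angular":[0,0,0]},{"grip":0.5,"xyz":[62,-3.3,155],"angular":[0,0,0]},{"grip":0.5,"xyz":[62,-3.3,155],"angular":[0,0,0]},{"grip":0.5,"xyz":[62,-3.3,155],"angular":[0,0,0]}])

```text
time_s: 5.65
tcp_pos: [0.5015, 0.1982, 0.1028]
ee_rot: [[0.219, -0.976, 0.002], [-0.976, -0.219, 0.001], [-0.001, -0.002, -1.0]]
wrist_force: [-0.4, 0.5, -0.2]
gripper_width: 0.698
gripper_force: 30.0
```

move_arm(series=[{"grip":0.5,"xyz":[0,0,4],"angular":[0,0,0]},{"grip":0.5,"xyz":[0,0,8],"angular":[0,0,0]},{"grip":0.5,"xyz":[0,0,12],"angular":[0,0,0]},{"grip":0.5,"xyz":[0,0,16],"angular":[0,0,0]},{"grip":0.5,"xyz":[0,0,20],"angular":[0,0,0]},{"grip":0.5,"xyz":[0,0,22],"angular":[0,0,0]},{"grip":0.5,"xyz":[0,0,22],"angular":[0,0,0]}])

```text
time_s: 6.35
tcp_pos: [0.5005, 0.1981, 0.0791]
ee_rot: [[0.219, -0.976, -0.001], [-0.976, -0.219, -0.001], [0.0, 0.001, -1.0]]
wrist_force: [-0.4, -0.9, -1.2]
gripper_width: 0.695
gripper_force: 30.0
```

move_arm(series=[{"grip":0.5,"xyz":[0,0,1],"angular":[0,0,0]},{"grip":0.5,"xyz":[0,0,1],"angular":[0,0,0]},{"grip":0.9,"xyz":[0,0,1],"angular":[0,0,0]},{"grip":0.9,"xyz":[0,0,1],"angular":[0,0,0]},{"grip":0.9,"xyz":[0,0,1],"angular":[0,0,0]},{"grip":0.9,"xyz":[0,0,-10],"angular":[0,0,0]},{"grip":0.9,"xyz":[0,0,-30],"angular":[0,0,0]},{"grip":0.9,"xyz":[0,0,-70],"angular":[0,0,0]},{"grip":0.9,"xyz":[0,0,-110],"angular":[0,0,0]},{"grip":0.9,"xyz":[0,0,-140],"angular":[0,0,0]}])

```text
time_s: 7.35
tcp_pos: [0.5013, 0.1985, 0.2233]
ee_rot: [[0.22, -0.976, 0.004], [-0.976, -0.22, 0.002], [-0.001, -0.004, -1.0]]
wrist_force: [0.7, -0.2, -0.6]
gripper_width: 0.897
gripper_force: 0.0
```

move_arm(series=[{"grip":0.9,"xyz":[-45,10,0],"angular":[0,0,0]},{"grip":0.9,"xyz":[-85,20,0],"angular":[0,0,0]},{"grip":0.9,"xyz":[-100,20,0],"angular":[0,0,0]},{"grip":0.9,"xyz":[-100,20,0],"angular":[0,0,0]},{"grip":0.9,"xyz":[-100,20,0],"angular":[0,0,0]}])

```text
time_s: 7.85
tcp_pos: [0.4592, 0.2912, 0.2198]
ee_rot: [[0.22, -0.976, -0.0], [-0.976, -0.22, -0.0], [0.0, 0.0, -1.0]]
wrist_force: [-1.1, -0.5, 0.7]
gripper_width: 0.897
gripper_force: 0.0
```

```bash
python3 - <<'E'
from h import *
from station import r
s=r.sense();c=r.capture('wrist');cv2.imwrite('pics/w3.png',c['img'][...,::-1]);np.savez('w3.npz',**c,tcp_pos=s['tcp_pos'],ee_rot=s['ee_rot'])
print(s['time_s'],s['tcp_pos'],np.round(s['ee_rot'],3),s['joints'])
for b in blobs(c['img'],(100,120,60),(125,255,255),mina=400): print(b,wray(c,s,b[0],.079).round(4))
E
```

```text
7.85 [0.45920582 0.29120009 0.21976378] [[ 0.22  -0.976 -0.   ]
 [-0.976 -0.22  -0.   ]
 [ 0.     0.    -1.   ]] [ 4.94749735e+01  1.54553119e+01 -1.34476163e+01  8.48979687e-03
 -6.11133220e+01 -3.67901136e+01]
((np.float64(255.0), np.float64(96.0)), 3508, (np.int32(222), np.int32(63), np.int32(67), np.int32(67))) [0.5001 0.2017 0.079 ]
```

View pics/w3.png

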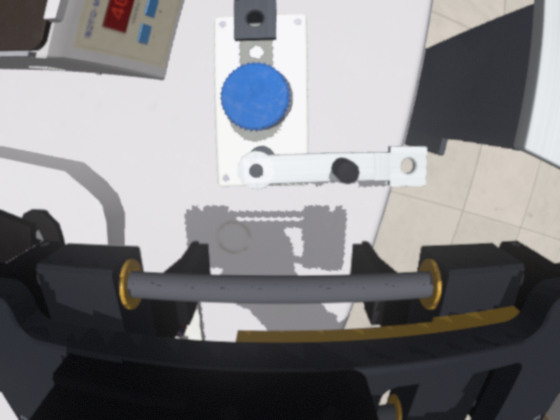

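```bash
python3 - <<'E'
from h import *
w2=dict(np.load('w2.npz'));w=dict(np.load('w3.npz'))
L2=wray(w2,w2,(274,69),.084);L3=wray(w,w,(255,17.5),.084)
pv=wray(w,w,(256.5,170),.094);bh=wray(w,w,(408,165.5),.094);print(L2.round(4),L3.round(4),'piv',pv.round(4),'bh',bh.round(4),np.linalg.norm(bh-pv))
for L in(L2,L3):
    d=(pv-L)[:2];print(np.linalg.norm(d),np.degrees(np.arctan2(d[1],d[0])),((pv+L)/2)[:2])
b=(bh-pv)[:2];a=np.arctan2(b[1],b[0]);print('bar',np.degrees(a))
k=pv[:2]+.07*np.array([np.cos(a),np.sin(a)]);print('knob',k, wproj(w,w,[*k,.124]),wproj(w,w,[*k,.094]))
g=cv2.cvtColor(w['img'],cv2.COLOR_RGB2GRAY);m=cv2.inRange(g[140:200,310:380],0,60)
n,l,st,ce=cv2.connectedComponentsWithStats(m)
for i in range(1,n):
    if st[i,4]>60:print('knob blob',ce[i]+[310,140],st[i])
E
```

```text
[0.5148 0.1359 0.084 ] [0.5151 0.1344 0.084 ] piv [0.4847 0.2614 0.094 ] bh [0.36   0.2274 0.094 ] 0.12925783943178798
0.12902004676378048 103.487587140286 [0.49973438 0.19866988]
0.13056386423739308 103.47741806451646 [0.49990315 0.19791656]
bar -164.7419555927909
knob [0.41715588 0.24297908] [348.92108945 172.32059367] [341.44654618 166.72503263]
```

Pivot is at (256,170) px, knob about (345,167), bar hole (408,165) and lug hole (255,17). The cup is seated. I'll rotate the tool over the knob and then grip it.

move_arm(series=[{"grip":0.6,"xyz":[38,51.5,0],"angular":[0,0,1.525]},{"grip":0.6,"xyz":[38,51.5,0],"angular":[0,0,1.525]},{"grip":0.6,"xyz":[38,51.5,0],"angular":[0,0,1.525]},{"grip":0.6,"xyz":[38,51.5,0],"angular":[0,0,1.525]},{"grip":0.6,"xyz":[38,51.5,0],"angular":[0,0,1.525]},{"grip":0.6,"xyz":[38,51.5,0],"angular":[0,0,1.525]},{"grip":0.6,"xyz":[38,51.5,0],"angular":[0,0,1.525]},{"grip":0.6,"xyz":[38,51.5,0],"angular":[0,0,1.525]},{"grip":0.6,"xyz":[38,51.5,0],"angular":[0,0,1.525]},{"grip":0.6,"xyz":[38,51.5,0],"angular":[0,0,1.525]}])

```text
time_s: 8.9
tcp_pos: [0.4177, 0.2418, 0.2195]
ee_rot: [[-0.96, -0.28, -0.0], [-0.28, 0.96, -0.0], [0.0, -0.0, -1.0]]
wrist_force: [-0.2, -0.1, -0.2]
gripper_width: 0.599
gripper_force: 0.0
```

move_arm(series=[{"grip":0.6,"xyz":[0,0,0],"angular":[0,0,0]},{"grip":0.6,"xyz":[0,0,0],"angular":[0,0,0]},{"grip":0.6,"xyz":[0,0,0],"angular":[0,0,0]}])

```text
time_s: 9.2
tcp_pos: [0.4175, 0.2426, 0.2196]
ee_rot: [[-0.957, -0.289, -0.0], [-0.289, 0.957, -0.0], [0.0, -0.0, -1.0]]
wrist_force: [1.2, 0.3, 0.8]
gripper_width: 0.595
gripper_force: 0.0
```

move_arm(series=[{"grip":0.6,"xyz":[0,0,40],"angular":[0,0,0]},{"grip":0.6,"xyz":[0,0,75],"angular":[0,0,0]},{"grip":0.6,"xyz":[0,0,92],"angular":[0,0,0]},{"grip":0.6,"xyz":[0,0,96],"angular":[0,0,0]},{"grip":0.1,"xyz":[0,0,96],"angular":[0,0,0]},{"grip":0.1,"xyz":[0,0,96],"angular":[0,0,0]},{"grip":0.1,"xyz":[0,0,96],"angular":[0,0,0]},{"grip":0.1,"xyz":[0,0,96],"angular":[0,0,0]},{"grip":0.1,"xyz":[0,0,96],"angular":[0,0,0]},{"grip":0.1,"xyz":[0,0,96],"angular":[0,0,0]}])

```text
time_s: 10.2
tcp_pos: [0.4175, 0.2433, 0.1241]
ee_rot: [[-0.958, -0.288, 0.001], [-0.288, 0.958, 0.001], [-0.001, 0.001, -1.0]]
wrist_force: [-0.7, 0.3, 3.0]
gripper_width: 0.195
gripper_force: 30.0
```

```bash
python3 - <<'E'
from h import *
from station import r
s=r.sense();print(s['time_s'],s['tcp_pos'],s['ee_rot'][:2,0],s['wrist_force'],s['gripper_width'],s['gripper_force'])
E=np.array(s['ee_rot']);p0=np.array(s['tcp_pos']);pv=np.array([.485,.2618,0]);q=p0-pv;q[2]=0
a0=np.degrees(np.arctan2(q[1],q[0]));print('r,ang',np.linalg.norm(q),a0)
for t in np.arange(5.5,90,5.5):
    d=R.from_euler('z',t,degrees=True).apply(q)-q;print(round(t,1),round(-np.radians(t),3),(E.T@d*1000).round(1))
print('final turn',-77-a0)
E
```

```text
10.2 [0.4174617  0.24329703 0.1240868 ] [-0.95767688 -0.28784401] [-0.70424069  0.26968872  2.95818872] 0.19460791336627134 29.99973946250975
r,ang 0.0700270091990235 -164.67901794601568
5.5 -0.096 [-0.2 -6.7 -0. ]
11.0 -0.192 [ -1.  -13.4  -0. ]
16.5 -0.288 [ -2.4 -20.   -0. ]
22.0 -0.384 [ -4.5 -26.3  -0. ]
27.5 -0.48 [ -7.1 -32.5  -0. ]
33.0 -0.576 [-10.4 -38.4  -0. ]
38.5 -0.672 [-14.1 -44.   -0. ]
44.0 -0.768 [-18.5 -49.1  -0. ]
49.5 -0.864 [-23.2 -53.8  -0. ]
55.0 -0.96 [-28.4 -58.1  -0. ]
60.5 -1.056 [-34.  -61.8  -0. ]
66.0 -1.152 [-40. -65.   0.]
71.5 -1.248 [-46.2 -67.6   0. ]
77.0 -1.344 [-52.6 -69.5   0. ]
82.5 -1.44 [-59.2 -70.9   0. ]
88.0 -1.536 [-65.8 -71.6   0. ]
final turn 87.67901794601568
```

move_arm(series=[{"grip":0.1,"xyz":[-0.2,-6.7,0],"angular":[0,0,-0.096]},{"grip":0.1,"xyz":[-1.0,-13.4,0],"angular":[0,0,-0.192]},{"grip":0.1,"xyz":[-2.4,-20,0],"angular":[0,0,-0.288]},{"grip":0.1,"xyz":[-4.5,-26.3,0],"angular":[0,0,-0.384]},{"grip":0.1,"xyz":[-7.1,-32.5,0],"angular":[0,0,-0.48]},{"grip":0.1,"xyz":[-10.4,-38.4,0],"angular":[0,0,-0.576]},{"grip":0.1,"xyz":[-14.1,-44,0],"angular":[0,0,-0.672]},{"grip":0.1,"xyz":[-18.5,-49.1,0],"angular":[0,0,-0.768]},{"grip":0.1,"xyz":[-23.2,-53.8,0],"angular":[0,0,-0.864]},{"grip":0.1,"xyz":[-28.4,-58.1,0],"angular":[0,0,-0.96]}])

```text
time_s: 11.2
tcp_pos: [0.4613, 0.1952, 0.1241]
ee_rot: [[-0.31, -0.951, -0.0], [-0.951, 0.31, -0.0], [0.0, 0.0, -1.0]]
wrist_force: [-0.8, 0.7, 2.4]
gripper_width: 0.197
gripper_force: 30.0
```

move_arm(series=[{"grip":0.1,"xyz":[-0.2,-6.7,0],"angular":[0,0,-0.096]},{"grip":0.1,"xyz":[-1.0,-13.4,0],"angular":[0,0,-0.192]},{"grip":0.1,"xyz":[-2.4,-20,0],"angular":[0,0,-0.288]},{"grip":0.1,"xyz":[-4.5,-26.3,0],"angular":[0,0,-0.384]},{"grip":0.1,"xyz":[-7.1,-32.5,0],"angular":[0,0,-0.48]},{"grip":0.1,"xyz":[-10.2,-38.1,0],"angular":[0,0,-0.571]},{"grip":0.1,"xyz":[-10.2,-38.1,0],"angular":[0,0,-0.571]},{"grip":0.1,"xyz":[-10.2,-38.1,0],"angular":[0,0,-0.571]}])

```text
time_s: 12.0
tcp_pos: [0.5014, 0.1925, 0.1241]
ee_rot: [[0.247, -0.969, 0.001], [-0.969, -0.247, -0.001], [0.001, -0.001, -1.0]]
wrist_force: [2.9, -5.0, 2.6]
gripper_width: 0.196
gripper_force: 30.0
```

```bash
python3 - <<'E'
from h import *
from station import r
s=r.sense();c=r.capture('wrist');np.savez('w4.npz',**c,tcp_pos=s['tcp_pos'],ee_rot=s['ee_rot'])
print(s['time_s'],s['tcp_pos'],np.round(s['ee_rot'],3)[:2,0],s['wrist_force'])
q=np.array(s['tcp_pos'])-[.485,.2618,0];print(np.hypot(*q[:2]),np.degrees(np.arctan2(q[1],q[0])))
p=wproj(c,s,(.5148,.1352,.089));print(p)
u,v=map(int,p);v=max(v,75);x0=u-80;cv2.imwrite('pics/w4.png',cv2.resize(c['img'][v-60:v+60,x0:x0+160,::-1],None,fx=5,fy=5,interpolation=cv2.INTER_CUBIC));print('crop origin',x0,v-60)
E
```

```text
12.0 [0.50143964 0.19251897 0.12411471] [ 0.247 -0.969] [ 2.94835604 -4.96611422  2.64782011]
0.07120480051456947 -76.65121453644149
[280.79611241 149.87027415]
crop origin 200 89
```

View pics/w4.png

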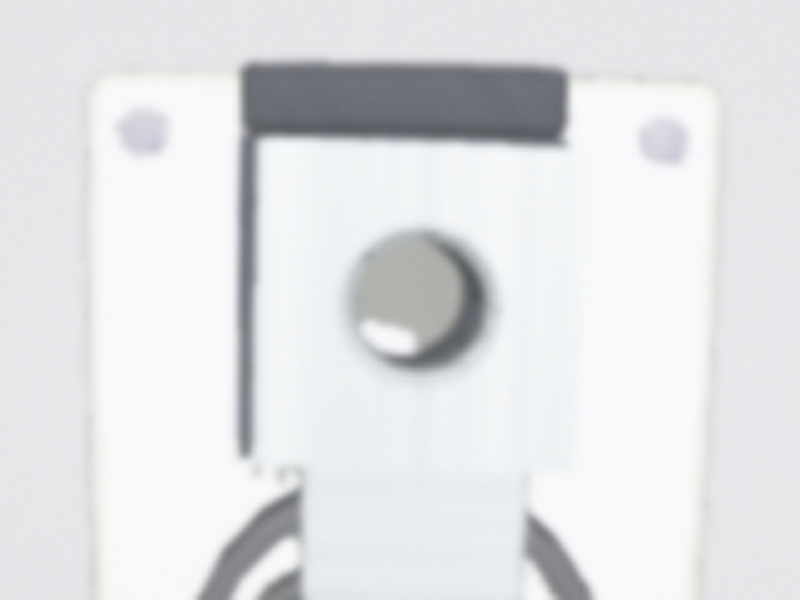

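The bar hole is at crop (419,300). The lug centre sits about 1.6 mm to its left, so the bar needs about 0.7° more swing.

move_arm(series=[{"grip":0.1,"xyz":[0.5,-0.9,0],"angular":[0,0,-0.0125]},{"grip":0.1,"xyz":[0.5,-0.9,0],"angular":[0,0,-0.0125]},{"grip":0.1,"xyz":[0.5,-0.9,0],"angular":[0,0,-0.0125]},{"grip":0.1,"xyz":[0.5,-0.9,0],"angular":[0,0,-0.0125]},{"grip":0.5,"xyz":[0.5,-0.9,0],"angular":[0,0,-0.0125]},{"grip":0.5,"xyz":[0.5,-0.9,0],"angular":[0,0,-0.0125]},{"grip":0.5,"xyz":[0.5,-0.9,0],"angular":[0,0,-0.0125]},{"grip":0.5,"xyz":[0.5,-0.9,0],"angular":[0,0,-0.0125]}])

```text
time_s: 12.85
tcp_pos: [0.5013, 0.1934, 0.1232]
ee_rot: [[0.262, -0.965, -0.001], [-0.965, -0.262, 0.0], [-0.0, 0.0, -1.0]]
wrist_force: [0.6, 0.5, -0.0]
gripper_width: 0.458
gripper_force: 0.0
```

```bash
python3 - <<'E'
from h import *
from station import r
s=r.sense();c=r.capture('wrist');np.savez('w5.npz',**c,tcp_pos=s['tcp_pos'],ee_rot=s['ee_rot'])
print(s['time_s'],s['tcp_pos'],np.round(s['ee_rot'],3)[:2,0],s['wrist_force'])
cv2.imwrite('pics/w5.png',cv2.resize(c['img'][89:209,200:360,::-1],None,fx=5,fy=5,interpolation=cv2.INTER_CUBIC))
E
```

```text
12.85 [0.50130815 0.19340685 0.1231851 ] [ 0.262 -0.965] [ 0.64560407  0.46088416 -0.00921952]
```

View pics/w5.png

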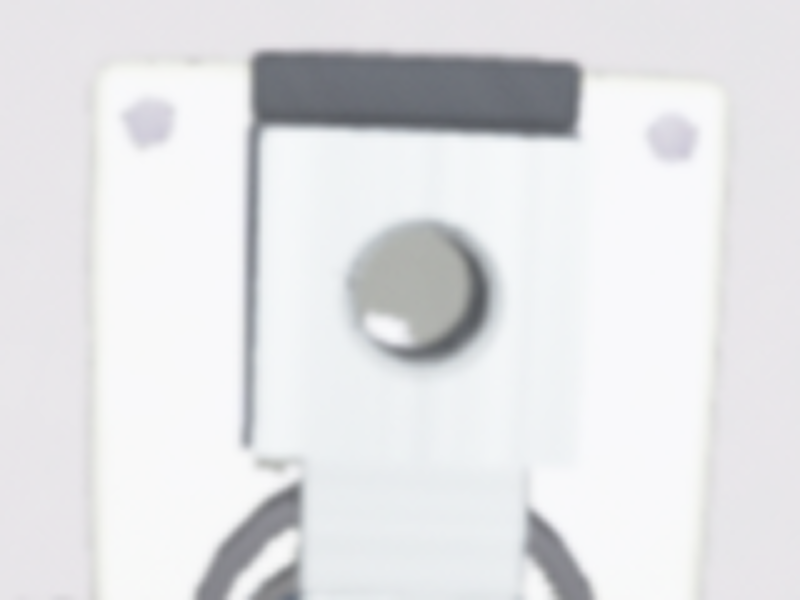

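Bar and lug holes now agree to about 0.5 mm (hole at crop (420,291)). I'll lift off and go to the pin.

move_arm(series=[{"grip":0.5,"xyz":[0,0,-20],"angular":[0,0,0]},{"grip":0.5,"xyz":[0,0,-60],"angular":[0,0,0]},{"grip":0.5,"xyz":[20,5,-100],"angular":[0,0,0]},{"grip":0.5,"xyz":[65,20,-107],"angular":[0,0,0]},{"grip":0.5,"xyz":[110,37,-107],"angular":[0,0,0]},{"grip":0.5,"xyz":[155,52,-107],"angular":[0,0,0]},{"grip":0.5,"xyz":[200,67,-107],"angular":[0,0,0]},{"grip":0.5,"xyz":[240,80,-107],"angular":[0,0,0]},{"grip":0.5,"xyz":[254,85,-107],"angular":[0,0,0]},{"grip":0.5,"xyz":[254,85,-107],"angular":[0,0,0]}])

```text
time_s: 13.9
tcp_pos: [0.4855, -0.076, 0.2304]
ee_rot: [[0.258, -0.966, -0.0], [-0.966, -0.258, 0.0], [-0.0, 0.0, -1.0]]
wrist_force: [-1.0, 0.3, 0.1]
gripper_width: 0.497
gripper_force: 0.0
```

move_arm(series=[{"grip":0.5,"xyz":[0,0,0],"angular":[0,0,0]},{"grip":0.5,"xyz":[0,0,0],"angular":[0,0,0]}])

```text
time_s: 14.1
tcp_pos: [0.4861, -0.0735, 0.2305]
ee_rot: [[0.262, -0.965, 0.0], [-0.965, -0.262, 0.0], [-0.0, -0.0, -1.0]]
wrist_force: [-0.5, -1.1, -0.4]
gripper_width: 0.502
gripper_force: 0.0
```

```bash
python3 - <<'E'
from h import *
from station import r
w=dict(np.load('w5.npz'));print('barhole',wray(w,w,(200+420/5-.4,89+291/5-.4),.094).round(4))
s=r.sense();c=r.capture('wrist');cv2.imwrite('pics/w6.png',c['img'][...,::-1])
print(s['time_s'],s['tcp_pos'],np.round(s['ee_rot'],3))
for b in blobs(c['img'],(4,170,100),(17,255,255),mina=40):
    if b[0][1]<260: p=wray(c,s,b[0],.080);print(b,p.round(4),totool(s,p))
E
```

```text
barhole [0.5146 0.1339 0.094 ]
14.1 [ 0.48613318 -0.0735071   0.23051242] [[ 0.262 -0.965  0.   ]
 [-0.965 -0.262  0.   ]
 [-0.    -0.    -1.   ]]
((np.float64(277.0), np.float64(201.0)), 233, (np.int32(269), np.int32(191), np.int32(16), np.int32(20))) [ 0.4885 -0.0753  0.08  ] [  2.3  -1.8 150.5]
```

View pics/w6.png

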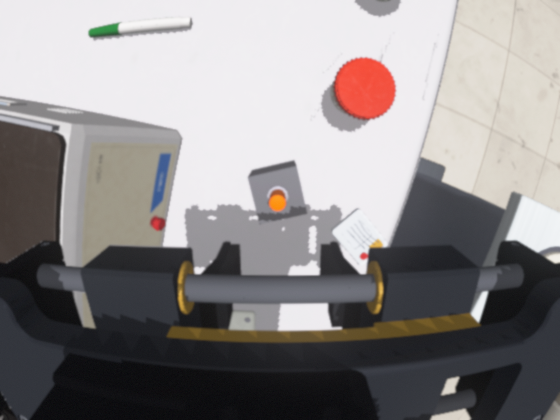

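The pin head is at (277,201), and the instrument on the left is close to the gripper body's long side. I'll turn the tool about 86° before descending.

move_arm(series=[{"grip":0.5,"xyz":[1.3,-1.8,0],"angular":[0,0,1.5]},{"grip":0.5,"xyz":[1.3,-1.8,0],"angular":[0,0,1.5]},{"grip":0.5,"xyz":[1.3,-1.8,0],"angular":[0,0,1.5]},{"grip":0.5,"xyz":[1.3,-1.8,0],"angular":[0,0,1.5]},{"grip":0.5,"xyz":[1.3,-1.8,0],"angular":[0,0,1.5]},{"grip":0.5,"xyz":[1.3,-1.8,0],"angular":[0,0,1.5]},{"grip":0.5,"xyz":[1.3,-1.8,0],"angular":[0,0,1.5]},{"grip":0.5,"xyz":[1.3,-1.8,0],"angular":[0,0,1.5]},{"grip":0.5,"xyz":[1.3,-1.8,0],"angular":[0,0,1.5]},{"grip":0.5,"xyz":[1.3,-1.8,0],"angular":[0,0,1.5]}])

```text
time_s: 15.15
tcp_pos: [0.4882, -0.074, 0.2305]
ee_rot: [[-0.946, -0.325, -0.0], [-0.325, 0.946, 0.0], [0.0, 0.0, -1.0]]
wrist_force: [-0.1, 0.0, -0.5]
gripper_width: 0.501
gripper_force: 0.0
```

move_arm(series=[{"grip":0.5,"xyz":[0,0,0],"angular":[0,0,0]},{"grip":0.5,"xyz":[0,0,0],"angular":[0,0,0]},{"grip":0.5,"xyz":[0,0,0],"angular":[0,0,0]}])

```text
time_s: 15.45
tcp_pos: [0.4881, -0.0747, 0.2306]
ee_rot: [[-0.943, -0.332, 0.0], [-0.332, 0.943, 0.0], [-0.0, 0.0, -1.0]]
wrist_force: [0.2, 0.4, 0.5]
gripper_width: 0.496
gripper_force: 0.0
```

```bash
python3 - <<'E'
from h import *
from station import r
s=r.sense();c=r.capture('wrist')
print(s['time_s'],s['tcp_pos'],np.round(s['ee_rot'],3))
for b in blobs(c['img'],(4,170,100),(17,255,255),mina=40):
    if 150<b[0][1]<260:
        x,y,w,h=b[2];uv=(x+w/2-.5,y+h-w/2-.5);p=wray(c,s,uv,.083);print(b,p.round(4),totool(s,p))
E
```

```text
15.45 [ 0.48811355 -0.074681    0.23055296] [[-0.943 -0.332  0.   ]
 [-0.332  0.943  0.   ]
 [-0.     0.    -1.   ]]
((np.float64(280.4), np.float64(204.1)), 181, (np.int32(274), np.int32(197), np.int32(14), np.int32(15))) [ 0.4876 -0.0744  0.083 ] [  0.4   0.5 147.6]
```

Centred within 0.5 mm, so I'll descend and grip.

move_arm(series=[{"grip":0.5,"xyz":[0.4,0.4,45],"angular":[0,0,0]},{"grip":0.5,"xyz":[0.4,0.4,90],"angular":[0,0,0]},{"grip":0.5,"xyz":[0.4,0.4,125],"angular":[0,0,0]},{"grip":0.5,"xyz":[0.4,0.4,142],"angular":[0,0,0]},{"grip":0.5,"xyz":[0.4,0.4,148],"angular":[0,0,0]},{"grip":0.5,"xyz":[0.4,0.4,148],"angular":[0,0,0]},{"grip":0.1,"xyz":[0.4,0.4,148],"angular":[0,0,0]},{"grip":0.1,"xyz":[0.4,0.4,148],"angular":[0,0,0]},{"grip":0.1,"xyz":[0.4,0.4,148],"angular":[0,0,0]},{"grip":0.1,"xyz":[0.4,0.4,148],"angular":[0,0,0]}])

```text
time_s: 16.5
tcp_pos: [0.4879, -0.0748, 0.0833]
ee_rot: [[-0.944, -0.329, 0.002], [-0.329, 0.944, 0.0], [-0.002, -0.0, -1.0]]
wrist_force: [0.3, -0.4, -0.5]
gripper_width: 0.22
gripper_force: 0.0
```

move_arm(series=[{"grip":0.1,"xyz":[0,0,0],"angular":[0,0,0]},{"grip":0.1,"xyz":[0,0,0],"angular":[0,0,0]},{"grip":0.1,"xyz":[0,0,0],"angular":[0,0,0]}])

```text
time_s: 16.8
tcp_pos: [0.4878, -0.0748, 0.0831]
ee_rot: [[-0.944, -0.329, 0.001], [-0.329, 0.944, 0.0], [-0.001, -0.0, -1.0]]
wrist_force: [-0.7, 0.9, 4.9]
gripper_width: 0.172
gripper_force: 30.0
```

move_arm(series=[{"grip":0.1,"xyz":[0,0,-15],"angular":[0,0,0]},{"grip":0.1,"xyz":[0,0,-45],"angular":[0,0,0]},{"grip":0.1,"xyz":[0,0,-90],"angular":[0,0,0]},{"grip":0.1,"xyz":[-5,10,-130],"angular":[0,0,-0.1]},{"grip":0.1,"xyz":[-20,40,-142],"angular":[0,0,-0.2]},{"grip":0.1,"xyz":[-38,75,-142],"angular":[0,0,-0.3]},{"grip":0.1,"xyz":[-56,112,-142],"angular":[0,0,-0.45]},{"grip":0.1,"xyz":[-74,148,-142],"angular":[0,0,-0.6]},{"grip":0.1,"xyz":[-88,175,-142],"angular":[0,0,-0.75]},{"grip":0.1,"xyz":[-94,189,-142],"angular":[0,0,-0.85]}])

```text
time_s: 17.8
tcp_pos: [0.5142, 0.1369, 0.2239]
ee_rot: [[-0.369, -0.929, -0.0], [-0.929, 0.369, 0.0], [0.0, 0.0, -1.0]]
wrist_force: [0.9, -0.9, -0.1]
gripper_width: 0.175
gripper_force: 30.0
```

move_arm(series=[{"grip":0.1,"xyz":[0,0,0],"angular":[0,0,-0.13]},{"grip":0.1,"xyz":[0,0,0],"angular":[0,0,-0.26]},{"grip":0.1,"xyz":[0,0,0],"angular":[0,0,-0.39]},{"grip":0.1,"xyz":[0,0,0],"angular":[0,0,-0.52]},{"grip":0.1,"xyz":[0,0,0],"angular":[0,0,-0.62]},{"grip":0.1,"xyz":[0,0,0],"angular":[0,0,-0.62]},{"grip":0.1,"xyz":[0,0,0],"angular":[0,0,-0.62]},{"grip":0.1,"xyz":[0,0,0],"angular":[0,0,-0.62]}])

```text
time_s: 18.6
tcp_pos: [0.514, 0.1345, 0.2243]
ee_rot: [[0.231, -0.973, -0.0], [-0.973, -0.231, -0.0], [0.0, 0.0, -1.0]]
wrist_force: [-0.4, 0.2, -0.4]
gripper_width: 0.174
gripper_force: 30.0
```

```bash
python3 - <<'E'
from h import *
from station import r
s=r.sense();c=r.capture('wrist');np.savez('w7.npz',**c,tcp_pos=s['tcp_pos'],ee_rot=s['ee_rot'])
print(s['time_s'],s['tcp_pos'],np.round(s['ee_rot'],3),s['gripper_width'])
b=wproj(c,s,(.5145,.1345,.094));t=wproj(c,s,np.array(s['tcp_pos'])+[0,0,-.071]);print('hole',b,'tip',t)
x0,y0=200,140;cv2.imwrite('pics/w7.png',cv2.resize(c['img'][y0:y0+120,x0:x0+160,::-1],None,fx=5,fy=5,interpolation=cv2.INTER_CUBIC))
E
```

```text
18.6 [0.5139981  0.13447672 0.22434515] [[ 0.231 -0.973 -0.   ]
 [-0.973 -0.231 -0.   ]
 [ 0.     0.    -1.   ]] 0.1735812800245022
hole [278.27897538 209.23423524] tip [278.61849569 232.41002771]
```

View pics/w7.png

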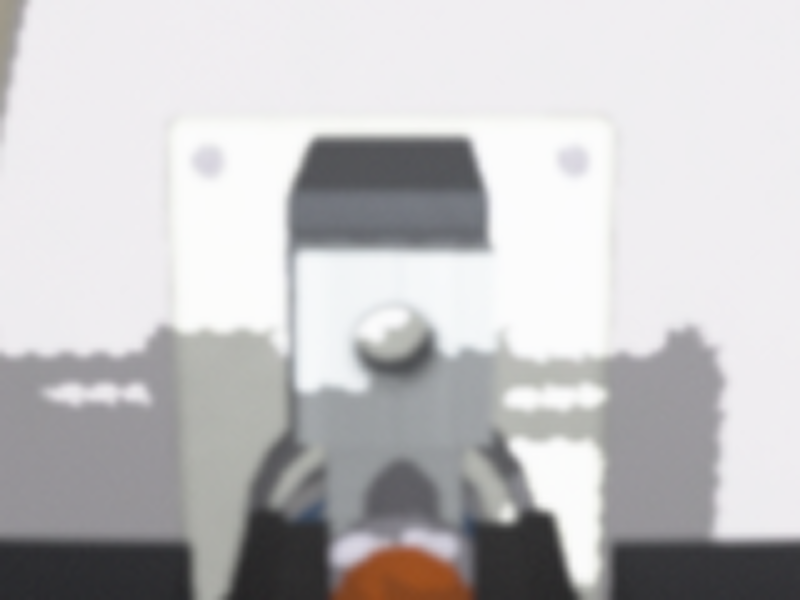

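In the crop the bar hole is at (394,340), and the pin shank tip is at about (401,460), just above it. The pin needs about +1 mm in tool x and −1 mm in tool y. I'll lower it until the tip enters.

move_arm(series=[{"grip":0.1,"xyz":[1.1,-0.9,20],"angular":[0,0,0]},{"grip":0.1,"xyz":[1.1,-0.9,40],"angular":[0,0,0]},{"grip":0.1,"xyz":[1.1,-0.9,53],"angular":[0,0,0]},{"grip":0.1,"xyz":[1.1,-0.9,56],"angular":[0,0,0]},{"grip":0.1,"xyz":[1.1,-0.9,59],"angular":[0,0,0]},{"grip":0.1,"xyz":[1.1,-0.9,62],"angular":[0,0,0]},{"grip":0.1,"xyz":[1.1,-0.9,65],"angular":[0,0,0]},{"grip":0.1,"xyz":[1.1,-0.9,67],"angular":[0,0,0]},{"grip":0.1,"xyz":[1.1,-0.9,67],"angular":[0,0,0]}])

```text
time_s: 19.55
tcp_pos: [0.5151, 0.1337, 0.1575]
ee_rot: [[0.232, -0.973, -0.0], [-0.973, -0.232, -0.0], [-0.0, 0.0, -1.0]]
wrist_force: [-0.2, -0.3, -0.8]
gripper_width: 0.172
gripper_force: 30.0
```

move_arm(series=[{"grip":0.1,"xyz":[0,0,3],"angular":[0,0,0]},{"grip":0.1,"xyz":[0,0,6],"angular":[0,0,0]},{"grip":0.1,"xyz":[0,0,9],"angular":[0,0,0]},{"grip":0.1,"xyz":[0,0,12],"angular":[0,0,0]},{"grip":0.1,"xyz":[0,0,15],"angular":[0,0,0]},{"grip":0.1,"xyz":[0,0,18],"angular":[0,0,0]},{"grip":0.1,"xyz":[0,0,18],"angular":[0,0,0]}])

```text
time_s: 20.25
tcp_pos: [0.5149, 0.1336, 0.139]
ee_rot: [[0.232, -0.973, -0.001], [-0.973, -0.232, -0.0], [0.0, 0.001, -1.0]]
wrist_force: [-0.5, 0.1, -0.4]
gripper_width: 0.176
gripper_force: 30.0
```

move_arm(series=[{"grip":0.1,"xyz":[0,0,4],"angular":[0,0,0]},{"grip":0.1,"xyz":[0,0,8],"angular":[0,0,0]},{"grip":0.1,"xyz":[0,0,11],"angular":[0,0,0]},{"grip":0.1,"xyz":[0,0,13],"angular":[0,0,0]},{"grip":0.1,"xyz":[0,0,14],"angular":[0,0,0]},{"grip":0.1,"xyz":[0,0,14],"angular":[0,0,0]}])

```text
time_s: 20.85
tcp_pos: [0.5152, 0.1337, 0.1254]
ee_rot: [[0.232, -0.973, -0.0], [-0.973, -0.232, -0.0], [0.0, 0.0, -1.0]]
wrist_force: [-0.1, -0.5, -0.3]
gripper_width: 0.172
gripper_force: 30.0
```

move_arm(series=[{"grip":0.1,"xyz":[0,0,0.6],"angular":[0,0,0]},{"grip":0.1,"xyz":[0,0,1.2],"angular":[0,0,0]},{"grip":0.1,"xyz":[0,0,1.2],"angular":[0,0,0]}])

```text
time_s: 21.15
tcp_pos: [0.5156, 0.1338, 0.125]
ee_rot: [[0.233, -0.973, 0.001], [-0.973, -0.233, 0.0], [-0.0, -0.001, -1.0]]
wrist_force: [-0.8, -0.7, 3.8]
gripper_width: 0.176
gripper_force: 30.0
```

The flange contacts the bar (3.8 N upward at z = 0.125, as expected). I'll release, lift and check.

move_arm(series=[{"grip":0.45,"xyz":[0,0,0],"angular":[0,0,0]},{"grip":0.45,"xyz":[0,0,0],"angular":[0,0,0]},{"grip":0.45,"xyz":[0,0,0],"angular":[0,0,0]},{"grip":0.45,"xyz":[0,0,0],"angular":[0,0,0]},{"grip":0.45,"xyz":[0,0,-15],"angular":[0,0,0]},{"grip":0.45,"xyz":[0,0,-45],"angular":[0,0,0]},{"grip":0.45,"xyz":[0,0,-90],"angular":[0,0,0]},{"grip":0.45,"xyz":[-40,0,-110],"angular":[0,0,0]},{"grip":0.45,"xyz":[-70,0,-110],"angular":[0,0,0]},{"grip":0.45,"xyz":[-70,0,-110],"angular":[0,0,0]}])

```text
time_s: 22.15
tcp_pos: [0.4987, 0.2044, 0.2352]
ee_rot: [[0.235, -0.972, 0.002], [-0.972, -0.235, 0.002], [-0.002, -0.002, -1.0]]
wrist_force: [-0.4, -0.7, -1.2]
gripper_width: 0.451
gripper_force: 0.0
```

```bash
python3 - <<'E'
from h import *
from station import r
s=r.sense();print(s['time_s'],s['tcp_pos'],s['wrist_force'],s['gripper_width'])
a=r.capture('scene')['img'];b=r.capture('wrist')['img']
A=cv2.resize(a[170:310,180:370],(800,590))[:, :420] if 0 else cv2.resize(a[170:310,190:370],(400,311),interpolation=cv2.INTER_CUBIC)
B=cv2.resize(b[0:250,150:420],(400,370),interpolation=cv2.INTER_CUBIC)
o=np.zeros((370,800,3),np.uint8);o[:311,:400]=A;o[:,400:]=B;cv2.imwrite('pics/final.png',o[...,::-1])
E
```

```text
22.15 [0.49871742 0.20437816 0.23515509] [-0.37494819 -0.66999175 -1.20858244] 0.4508748880690286
```

View pics/final.png

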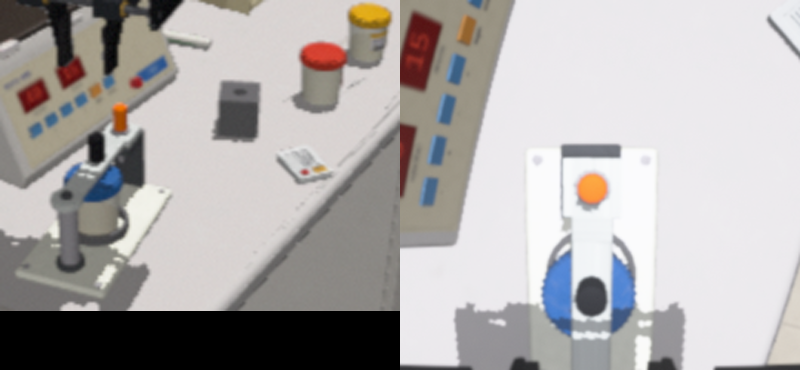

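The picture shows the cup in the nest under the bar, with the pin upright through the bar end (orange head at (592,188)) and its flange down. The red and yellow cups are still standing, and the gripper is clear.

```bash
python3 -c "
from station import r
print(r.finish_job())"
```

```text
the job is handed in; nothing more can be done
None
```

I handed the job in at about 22 s: the blue-lidded cup is in the nest under the bar, the pin is through both holes with its flange on the bar, and the red and yellow cups still stand; the station gave no verdict.

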